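# Put the loose key home in the empty slot of the key rack

## Robot

A 6-joint arm with a two-finger parallel gripper is mounted at the origin on the work surface. World frame = base frame: x ahead of the robot, y to its left, z up, the work surface at z = 0. Lengths are in m, angles in rad, forces in N, time in s.
With the tool pointing down it reaches from about 0.3 to 0.85 m from the base axis. Payload 5.4 kg.
Tool frame: the origin (TCP) lies midway between the tips of the shut fingers; the grasp point (between the pads) lies 19 mm behind it; z points along the fingers, y is the line along which they close (so a half turn about z gives the same grasp; the last joint's range is limited). The gripper opens to 85 mm and grips with 20 to 120 N. Pads are 22 mm wide; open, the fingers measure 114 mm over their backs; the gripper's body (76 mm by 85 mm) begins 54 mm behind the grasp point. The pads swing forward as they close: fully open they stand 13 mm farther back than shut.
Start: joints at [1.084, 0.158, 1.597, -0, 1.386, -0.21], TCP at [0.157, 0.553, 0.231] pointing down, gripper open.
Joint ranges: [-2.91, 2.91], [-0.94, 2.29], [0.18, 2.7], [-1.29, 4.43], [0.17, 2.64], [-3, 3]. Speed limits (rad/s): [2.57, 2.57, 3.14, 3.14, 3.14, 3.14].

## Interface

Orientations are given as a rotation vector (axis times angle).
In Python, from workcell import arm gives the robot as it stands. The module is installed in compiled form; this text tells all that it offers.
- The arm moves only by the tool drive_tool, never from a script. Its argument "increments" is a list of rows, each an object of numbers: "tx", "ty", "tz": the shift along the tool's x, y, z in mm; "wx", "wy", "wz": the turn, a rotation vector about the tool's x, y, z in rad; "jaw": the opening, from 0 (shut) to 1 (fully open). A call has 1 to 20 rows; each row shifts and turns the commanded pose from where the row before left it, along the tool's axes as they then stand; what a row does not reach is not made up. A row lasts 1/8 s, in which the tool goes at most 62.5 mm and 10.7 degrees, less where a joint would pass 70% of its speed; a pose out of reach is approached as far as the arm can. A call with a gripper value outside its range is refused whole. The fingers move at their own pace and stop on an object; "grip_force" is the grip in N (left out, the last holds). Time passes only in rows, so rows that do not move let the fingers close. It gives the time, the measured TCP pose, the force, the opening and the grip force at its end, in the units of the state.
- arm.state(): the state, without advancing time (a new reading comes with each control period).
- arm.snapshot(name): name is "scene" or "top" or "wrist"; returns the picture (480x640x3 uint8, blue, green, red); there is no depth.
- arm.camera_model(name): a dict with "intrinsics" (3x3 intrinsics, pixels), "D" ([k1, k2, p1, p2, k3] as OpenCV has them; the pictures are not rectified), "eye" and "orientation" of the camera in the world. Camera axes: x right, y up, looking along -z (the intrinsics and any distortion apply to the point x, -y, -z); pixel columns grow to the right and rows downward; lengths in m; the calibration is good to about 2 mm. A picture is of the moment at which its call begins: read the wrist's pose just before it. camera_model takes no time and is no camera call; for the wrist camera it gives the pose at the moment of the call.
- arm.hand_in(): hands the job in; it is judged then, once.
Trained networks look in the newest picture that a camera, given by its name, has taken for a name from the list of things; names that differ only in an ending like _2 or _b are one class to them, and where a whole thing is asked for, a point or a joint stands for the part that bears it (a point fixed in the world has none). Each returns a list of dicts, best first, with "confidence" (0 to 1); they miss things now and then, are a little off and sometimes report something else, mostly with a low value. They report only what shows in the picture. A call takes as long as a camera call.
- arm.masks_of(query, camera): "mask" (480x640 bool, what is visible of it) and "centre" ([column, row] in pixels, amid what is visible of it).
- arm.pinpoint(query, camera): "centre" ([column, row] in pixels: a listed point, or the origin of a listed thing).
The state is a dict: "time": time; "q": joint angles; "qvel": joint speeds; "effort": joint torques, N m; "position": TCP position; "ee_rot": TCP orientation; "ft_force": force on the tool from outside, world axes, zero at the start; "wrist_torque": the same for the moment, N m; "gripper_width": opening from 0.0 (shut) to 1.0 (fully open); "gripper_force": force on a finger pad.
Only numpy, scipy, OpenCV 4.12 (cv2) and the standard library are available. Lean on these libraries where they do the work, as an engineer would, in place of code of your own. Each camera call takes 0.05 s, during which the arm holds its last target. There are 200 camera calls.

## Task

Put the loose key away in the rack's empty slot: slide it in flat and blade first, feeling for the slot because its tray sits loosely in the rack, push it past the spring clip until it stops fully home, then let go. Do it gently: do not force the key or your fingers against the tray, and leave the things around the rack where they are.

Things in the scene. Friction and masses are not known exactly. Their poses are not given: they have to be found in the camera images.
- key_mid (a point): Loose key lying flat on the console: flat black head 68 long x 36 wide x 8 mm thick, then a steel blade 32 long, 9 wide, 3 thick from the middle of its front end; both faces alike. Grip the rear 42 mm of the head across its 36 mm width. This point is the middle of the head (34 mm from either end, 4 mm above the underside); x points to the blade's tip, z is normal to the faces.
- key_tip (a point): Tip of the key's blade, 66 mm from the middle of the head along x; axes as the key's. A groove 12 mm wide and 2.5 deep runs across both faces of the head, 14 to 26 mm behind its front end; a clip in the slot drops into it.
- key: The key as a whole, about 60 g; origin at the underside, 4 mm below the middle of the head; axes as above.
- slot (a point): Middle of the rack's empty bay, in the plane of the slot's mouth, at the slot's mid height (40 mm above the console). x points level into the slot, y across it, z up. The slot is the middle of a tray 52 mm wide, loose between dividers 76 mm apart: tray and slot stand up to 12 mm to either side (y) of this point, which does not show where. See it from above or feel for it.
- bay: Empty bay with its loose beech tray (a side push of 8 N shifts it); origin 43 mm behind and 18 below the slot point, axes alike. Slot: 39 wide x 11 mm high. Upper and lower lips are bevelled 3 mm at 45 degrees; side walls are square: the head, over 1.5 mm off sideways, stops on the tray's face with its front end at the mouth. Tray top is 13 mm above the slot point.
- slot_stop (a point): Middle of the bay at the slot's hard stop, 38 mm inside the mouth, where the head's front end rests when fully home; a 14 mm wide channel goes on for the blade. A sprung clip in the roof, 10 to 23 mm inside the mouth, resists the head with about 4 to 8 N and clicks into its groove 2 to 5 mm before the stop. Home, the head's rear 30 mm stick out, and its middle is 4 mm inside the mouth.
- rack: Wooden key rack, fixed: 252 mm wide (y), 97 deep, plinth 22 high and 3 mm proud of the trays in front, back board 52 high. Origin under the plinth's centre; slots face -x. Three bays 80 mm apart, two of them holding keys of the same kind whose heads stick out 30 mm; which bay is empty changes.
- dish: White porcelain dish, 116 mm across, 36 mm high; origin under its centre. Bystander.
- torch: Orange plastic torch standing on its lens, 150 mm high, 50 mm across; origin under its centre. Bystander.
- jar: Glass jar with a metal screw-top lid, 105 mm high, 76 mm across; origin under its centre. Bystander.
- opener: Chrome bottle opener lying flat, about 120 mm long, 5 mm thick, ring at its +x end; origin under its middle. Bystander.

How it is judged:
By the outcome, as a careful person would: the job done as asked, in the order asked, and still so for the second after the job is handed in, with the robot touching nothing.
It also fails if it takes over 48 s, if anything falls off the work surface, if the arm or the gripper's body presses on something with over 40 N, if the wrist force passes 120 N, or if a joint passes its speed limit or range.

## Working session

There is one attempt and no reset: what is moved stays moved. The work goes in short steps, Python scripts to look and compute and a tool call to move; the robot and the scene stay as the last step left them, time stands still between calls to the robot, and variables do not carry over. Pictures are saved under pics/ and viewed, at most 11 in all, crops included, and the job is handed in when it is done.

Besides the shell and the picture viewer there is one more tool, called after "Request:" as a command line: name --argument value ..., lists and objects as JSON in quotes. drive_tool: Moves the arm, as the interface text tells. Its arguments: {"type":"object","properties":{"increments":{"type":"array","items":{"type":"object","properties":{"tx":{"type":"number"},"ty":{"type":"number"},"tz":{"type":"number"},"wx":{"type":"number"},"wy":{"type":"number"},"wz":{"type":"number"},"jaw":{"type":"number"}}}},"grip_force":{"type":"number"}},"required":["increments"]}

```bash
mkdir -p pics; cat > h.py <<'E'
import numpy as np, cv2
from scipy.spatial.transform import Rotation as R
from workcell import arm
def RM(o):
    o=np.array(o,float)
    return o if o.shape==(3,3) else R.from_rotvec(o).as_matrix() if o.size==3 else R.from_quat(o).as_matrix()
def px2w(cm,px,z):
    K=np.array(cm["intrinsics"],float).reshape(3,3);D=np.array(cm["D"],float)
    p=cv2.undistortPoints(np.array([[px]],float),K,D)[0,0]
    d=RM(cm["orientation"])@np.array([p[0],-p[1],-1.]);e=np.array(cm["eye"],float)
    return e+d*(z-e[2])/d[2]
def w2px(cm,P):
    K=np.array(cm["intrinsics"],float).reshape(3,3);D=np.array(cm["D"],float)
    c=(np.atleast_2d(P)-np.array(cm["eye"]))@RM(cm["orientation"])
    return cv2.projectPoints(c*[1,-1,-1],np.zeros(3),np.zeros(3),K,D)[0][:,0]
E
python3 - <<'E'
from h import *
for c in("top","scene"):
    cm=arm.camera_model(c);print(c,cm["eye"],cm["orientation"])
    cv2.imwrite(f"pics/{c}0.png",arm.snapshot(c))
    for q,z in(("key_mid",.004),("key_tip",.004),("slot",.04),("slot_stop",.04),("bay",.022),("rack",0),("dish",0),("torch",0),("jar",0),("opener",0)):
        for r in arm.pinpoint(q,c)[:2]: print(q,np.round(r["centre"],1),round(r["confidence"],2),px2w(cm,r["centre"],z).round(3))
print(arm.state())
E
```

```text
top [ 3.99698384e-01 -4.76781804e-04  1.03591999e+00] [ 0.14600127 -0.12686133 -1.58344457]
key_mid [336.9 292.9] 0.83 [ 0.46  -0.023  0.004]
key_tip [359.4 269.3] 0.84 [ 0.508 -0.071  0.004]
slot [309.3 208.6] 0.67 [0.633 0.031 0.04 ]
slot_stop [314.3 185.6] 0.72 [0.682 0.02  0.04 ]
slot_stop [470.3 292.2] 0.19 [ 0.453 -0.294  0.04 ]
bay [314.2 189.5] 0.83 [0.678 0.021 0.022]
rack [348.  193.7] 0.95 [ 0.674 -0.052  0.   ]
dish [473.1 206.9] 0.73 [ 0.64  -0.324  0.   ]
torch [471.4 291.4] 0.56 [ 0.457 -0.308  0.   ]
jar [180.7 223.9] 0.66 [0.614 0.313 0.   ]
opener [162.2 303.1] 0.61 [0.443 0.348 0.   ]
opener [310.9 209.5] 0.39 [0.64  0.029 0.   ]
scene [1.17220235 0.67372434 1.0088988 ] [0.3514927  0.91143673 2.27911338]
key_mid [347.7 237.3] 0.56 [ 0.461 -0.019  0.004]
key_mid [283.1 183.6] 0.43 [ 0.453 -0.3    0.004]
key_tip [322.4 235.6] 0.77 [ 0.507 -0.067  0.004]
slot [308.7 269.3] 0.8 [0.63  0.023 0.04 ]
slot [274.5 268.5] 0.69 [ 0.69  -0.032  0.04 ]
slot_stop [293.6 280. ] 0.78 [0.678 0.026 0.04 ]
bay [293.  282.6] 0.59 [0.675 0.019 0.022]
rack [273.8 272.9] 0.74 [ 0.681 -0.051  0.   ]
torch [282.1 181.7] 0.88 [ 0.447 -0.312  0.   ]
jar [400.8 355.8] 0.62 [0.617 0.316 0.   ]
opener [464.4 323.8] 0.92 [0.446 0.352 0.   ]
{'time': 1.1, 'q': array([ 1.08389053e+00,  1.58385594e-01,  1.59699536e+00, -1.53260837e-05,
        1.38616295e+00, -2.10092619e-01]), 'qvel': array([ 0.00057184, -0.00111919,  0.00100421,  0.00151855, -0.00164056,
       -0.000918  ]), 'effort': array([ 2.12414889e-03, -3.95988643e+01, -3.31717587e+01,  2.02698498e-04,
        7.58636725e-05,  3.89515151e-06]), 'position': array([0.15716184, 0.5531016 , 0.23130957]), 'ee_rot': array([4.33421570e-01, 3.11151998e+00, 6.38905584e-05]), 'ft_force': array([ 0.20245483,  0.22520349, -0.73592201]), 'wrist_torque': array([-0.00700457, -0.00267502, -0.00766645]), 'gripper_force': 0.0, 'gripper_width': 1.0058857713922504}
```

```bash
python3 - <<'E'
import cv2
a=cv2.imread("pics/top0.png")[150:330,220:460]
cv2.imwrite("pics/top0c.png",cv2.resize(a,(800,600),interpolation=cv2.INTER_CUBIC))
E
```

```text
(no output)
```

View pics/top0c.png

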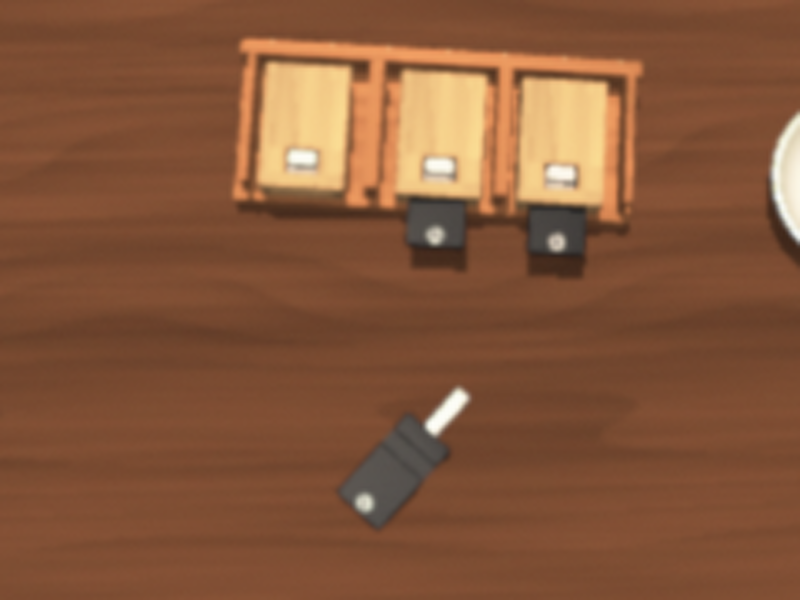

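```bash
python3 - <<'E'
from h import *
c="wrist";cm=arm.camera_model(c);s=arm.state()
T=RM(s["ee_rot"]);print("cam in tool",T.T@(np.array(cm["eye"])-s["position"]));print(T.T@RM(cm["orientation"]));print(cm["intrinsics"])
print(T)
E
```

```text
cam in tool [ 0.07215002 -0.00074849 -0.14357398]
[[ 1.08997275e-03  9.59697802e-01  2.81031922e-01]
 [ 9.99999319e-01 -1.16293710e-03  9.28583712e-05]
 [ 4.15938423e-04  2.81031630e-01 -9.59698416e-01]]
[[409.64622071   0.         318.5025196 ]
 [  0.         409.64622071 235.18964909]
 [  0.           0.           1.        ]]
[[-9.61932022e-01  2.73288830e-01  3.61244019e-05]
 [ 2.73288831e-01  9.61932021e-01  3.60351283e-05]
 [-2.49012209e-05  4.45357394e-05 -9.99999999e-01]]
```

Empty bay is the left one (crop tray at x 258–350, its top front edge at row 190), the tray standing left in the bay. The key lies at yaw about -45°, with its head centred near crop (393,470) and its tip at (462,393). I'll move above the key, with the wrist camera on the blade side.

Request:
drive_tool --increments '[{"tx": -30.8, "ty": -32.9, "tz": 2.2}, {"tx": -30.8, "ty": -32.9, "tz": 2.2}, {"tx": -30.8, "ty": -32.9, "tz": 2.2}, {"tx": -30.8, "ty": -32.9, "tz": 2.2}, {"tx": -30.8, "ty": -32.9, "tz": 2.2}, {"tx": -30.8, "ty": -32.9, "tz": 2.2}, {"tx": -30.8, "ty": -32.9, "tz": 2.2}, {"tx": -30.8, "ty": -32.9, "tz": 2.2}, {"tx": -30.8, "ty": -32.9, "tz": 2.2}, {"tx": -30.8, "ty": -32.9, "tz": 2.2}, {"tx": -30.8, "ty": -32.9, "tz": 2.2}, {"tx": -30.8, "ty": -32.9, "tz": 2.2}, {"tx": -30.8, "ty": -32.9, "tz": 2.2}, {"tx": -30.8, "ty": -32.9, "tz": 2.2}]'

```text
validation failed for argument at $.in...
```

Request:
drive_tool --increments '[{"wz": 0.182}, {"wz": 0.182}, {"wz": 0.182}, {"wz": 0.182}, {"wz": 0.182}, {"wz": 0.182}, {"wz": 0.182}, {"wz": 0.182}, {"wz": 0.182}, {"wz": 0.182}, {"wz": 0.182}, {"wz": 0.182}, {"wz": 0.182}, {"wz": 0.182}, {"wz": 0.182}, {"wz": 0.182}, {"wz": 0.182}, {"wz": 0.182}, {"wz": 0.182}, {"wz": 0.182}]'

```text
validation failed for argument at $.in...
```

```bash
cat >> h.py <<'E'
def go(P,yaw):
    "mm shift in tool axes from here to TCP P, and wz afterwards for tool x at yaw (tool down)"
    s=arm.state();T=RM(s["ee_rot"]);d=T.T@(np.array(P)-s["position"])*1000
    t=np.array([[np.cos(yaw),np.sin(yaw),0],[np.sin(yaw),-np.cos(yaw),0],[0,0,-1]]).T
    print("shift mm",d.round(1),"rotvec after",R.from_matrix(T.T@t).as_rotvec().round(4))
E
python3 - <<'E'
from h import *
s=arm.state();print(s["time"],s["position"],s["q"].round(2),RM(s["ee_rot"]).round(3),s["ft_force"])
c="wrist";cm=arm.camera_model(c);im=arm.snapshot(c);cv2.imwrite("pics/w1.png",im)
p={}
for q,z in(("key_mid",.004),("key_tip",.004),("slot",.04),("slot_stop",.04)):
    for r in arm.pinpoint(q,c)[:2]: print(q,np.round(r["centre"],1),round(r["confidence"],2),px2w(cm,r["centre"],z).round(4))
m=arm.masks_of("key",c)
print(m[0]["confidence"],m[0]["mask"].sum())
ys,xs=np.nonzero(m[0]["mask"]);W=np.array([px2w(cm,(x,y),.008) for x,y in zip(xs[::7],ys[::7])])[:,:2]
mu=W.mean(0);u,S,v=np.linalg.svd(W-mu,full_matrices=False);d=v[0]*np.sign(v[0][0]);t=(W-mu)@d;n=(W-mu)@[-d[1],d[0]]
print("yaw",np.degrees(np.arctan2(d[1],d[0])),"rear",mu+d*t.min(),"tip",mu+d*t.max(),"len",np.ptp(t),"w",n.min(),n.max())
E
```

```text
1.1 [0.15716184 0.5531016  0.23130957] [ 1.08  0.16  1.6  -0.    1.39 -0.21] [[-0.962  0.273  0.   ]
 [ 0.273  0.962  0.   ]
 [-0.     0.    -1.   ]] [ 0.20245483  0.22520349 -0.73592201]Traceback (most recent call last):
  File "<stdin>", line 8, in <module>
IndexError: list index out of range
```

View pics/w1.png

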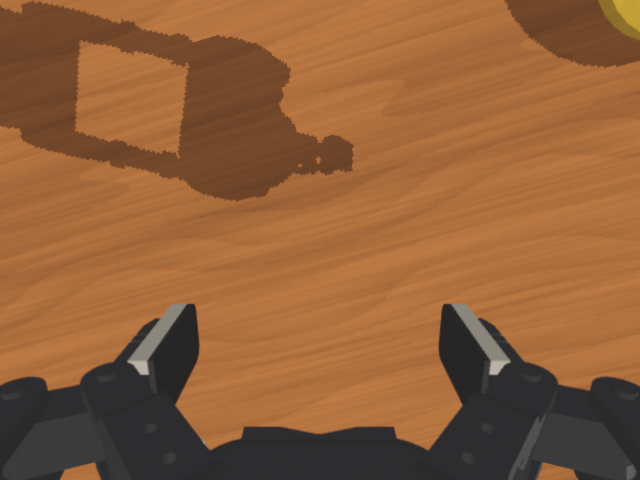

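The move was refused, so the arm is still at its start pose: the picture shows only bare console and the fingers. I'll try a single row to see what format it accepts.

Request:
drive_tool --increments '[{"tx": -30.8, "ty": -32.9, "tz": 2.2, "wx": 0, "wy": 0, "wz": 0, "jaw": 1}]'

```text
time: 1.52
position: [0.1774, 0.5139, 0.2292]
ee_rot: [0.429, 3.112, 0.002]
ft_force: [1.0, -1.1, 1.6]
gripper_width: 0.997
gripper_force: 0.0
```

Request:
drive_tool --increments '[{"tx": -30.8, "ty": -32.9, "tz": 2.2, "wx": 0, "wy": 0, "wz": 0, "jaw": 1}, {"tx": -30.8, "ty": -32.9, "tz": 2.2, "wx": 0, "wy": 0, "wz": 0, "jaw": 1}, {"tx": -30.8, "ty": -32.9, "tz": 2.2, "wx": 0, "wy": 0, "wz": 0, "jaw": 1}, {"tx": -30.8, "ty": -32.9, "tz": 2.2, "wx": 0, "wy": 0, "wz": 0, "jaw": 1}, {"tx": -30.8, "ty": -32.9, "tz": 2.2, "wx": 0, "wy": 0, "wz": 0, "jaw": 1}, {"tx": -30.8, "ty": -32.9, "tz": 2.2, "wx": 0, "wy": 0, "wz": 0, "jaw": 1}, {"tx": -30.8, "ty": -32.9, "tz": 2.2, "wx": 0, "wy": 0, "wz": 0, "jaw": 1}, {"tx": -30.8, "ty": -32.9, "tz": 2.2, "wx": 0, "wy": 0, "wz": 0, "jaw": 1}, {"tx": -30.8, "ty": -32.9, "tz": 2.2, "wx": 0, "wy": 0, "wz": 0, "jaw": 1}, {"tx": -30.8, "ty": -32.9, "tz": 2.2, "wx": 0, "wy": 0, "wz": 0, "jaw": 1}, {"tx": -30.8, "ty": -32.9, "tz": 2.2, "wx": 0, "wy": 0, "wz": 0, "jaw": 1}, {"tx": -30.8, "ty": -32.9, "tz": 2.2, "wx": 0, "wy": 0, "wz": 0, "jaw": 1}, {"tx": -30.8, "ty": -32.9, "tz": 2.2, "wx": 0, "wy": 0, "wz": 0, "jaw": 1}]'

```text
time: 3.15
position: [0.4467, -0.0093, 0.2007]
ee_rot: [0.434, 3.111, 0.0]
ft_force: [0.2, -0.4, 1.2]
gripper_width: 0.998
gripper_force: 0.0
```

Request:
drive_tool --increments '[{"tx": 0, "ty": 0, "tz": 0, "wx": 0, "wy": 0, "wz": 0.182, "jaw": 1}, {"tx": 0, "ty": 0, "tz": 0, "wx": 0, "wy": 0, "wz": 0.182, "jaw": 1}, {"tx": 0, "ty": 0, "tz": 0, "wx": 0, "wy": 0, "wz": 0.182, "jaw": 1}, {"tx": 0, "ty": 0, "tz": 0, "wx": 0, "wy": 0, "wz": 0.182, "jaw": 1}, {"tx": 0, "ty": 0, "tz": 0, "wx": 0, "wy": 0, "wz": 0.182, "jaw": 1}, {"tx": 0, "ty": 0, "tz": 0, "wx": 0, "wy": 0, "wz": 0.182, "jaw": 1}, {"tx": 0, "ty": 0, "tz": 0, "wx": 0, "wy": 0, "wz": 0.182, "jaw": 1}, {"tx": 0, "ty": 0, "tz": 0, "wx": 0, "wy": 0, "wz": 0.182, "jaw": 1}, {"tx": 0, "ty": 0, "tz": 0, "wx": 0, "wy": 0, "wz": 0.182, "jaw": 1}, {"tx": 0, "ty": 0, "tz": 0, "wx": 0, "wy": 0, "wz": 0.182, "jaw": 1}, {"tx": 0, "ty": 0, "tz": 0, "wx": 0, "wy": 0, "wz": 0.182, "jaw": 1}, {"tx": 0, "ty": 0, "tz": 0, "wx": 0, "wy": 0, "wz": 0.182, "jaw": 1}, {"tx": 0, "ty": 0, "tz": 0, "wx": 0, "wy": 0, "wz": 0.182, "jaw": 1}, {"tx": 0, "ty": 0, "tz": 0, "wx": 0, "wy": 0, "wz": 0.182, "jaw": 1}, {"tx": 0, "ty": 0, "tz": 0, "wx": 0, "wy": 0, "wz": 0.182, "jaw": 1}, {"tx": 0, "ty": 0, "tz": 0, "wx": 0, "wy": 0, "wz": 0.182, "jaw": 1}, {"tx": 0, "ty": 0, "tz": 0, "wx": 0, "wy": 0, "wz": 0.182, "jaw": 1}, {"tx": 0, "ty": 0, "tz": 0, "wx": 0, "wy": 0, "wz": 0.182, "jaw": 1}, {"tx": 0, "ty": 0, "tz": 0, "wx": 0, "wy": 0, "wz": 0.182, "jaw": 1}, {"tx": 0, "ty": 0, "tz": 0, "wx": 0, "wy": 0, "wz": 0.182, "jaw": 1}]'

```text
time: 5.65
position: [0.4461, -0.0078, 0.2006]
ee_rot: [-2.905, 1.196, -0.0]
ft_force: [0.1, -0.6, 0.4]
gripper_width: 1.006
gripper_force: 0.0
```

```bash
cat > look.py <<'E'
from h import *
import sys
s=arm.state();print(s["time"],s["position"],s["q"].round(2),RM(s["ee_rot"]).round(3).tolist(),s["ft_force"])
c="wrist";cm=arm.camera_model(c);im=arm.snapshot(c);cv2.imwrite(sys.argv[1],im)
for q,z in(("key_mid",.004),("key_tip",.004),("slot",.04),("slot_stop",.04)):
    for r in arm.pinpoint(q,c)[:2]: print(q,np.round(r["centre"],1),round(r["confidence"],2),px2w(cm,r["centre"],z).round(4))
m=arm.masks_of("key",c)
if m:
    ys,xs=np.nonzero(m[0]["mask"]);W=np.array([px2w(cm,(x,y),.008) for x,y in zip(xs[::7],ys[::7])])[:,:2]
    mu=W.mean(0);u,S,v=np.linalg.svd(W-mu,full_matrices=False);d=v[0]*np.sign(v[0][0]);t=(W-mu)@d;n=(W-mu)@[-d[1],d[0]]
    print(m[0]["confidence"],"yaw",np.degrees(np.arctan2(d[1],d[0])),"rear",mu+d*t.min(),"tip",mu+d*t.max(),"len",np.ptp(t),"w",n.min(),n.max())
E
python3 look.py pics/w2.png
```

```text
5.65 [ 0.44609991 -0.00780285  0.20061513] [-0.29 -0.16  1.98  0.    1.32  2.06] [[0.71, -0.704, 0.0], [-0.704, -0.71, -0.0], [0.0, -0.0, -1.0]] [ 0.10100186 -0.56996839  0.36055422]
key_mid [313.  175.5] 0.8 [ 0.4649 -0.0217  0.004 ]
key_tip [315.2  87.2] 0.98 [ 0.5127 -0.0717  0.004 ]
slot [86.9 54.5] 0.58 [0.6363 0.026  0.04  ]
slot_stop [43.4 10. ] 0.63 [0.6733 0.0243 0.04  ]
0.61 yaw -42.746580349434005 rear [ 0.43943752 -0.00279973] tip [ 0.51276637 -0.07057611] len 0.09985367752917629 w -0.018366974652476494 0.01862537018091174
```

View pics/w2.png

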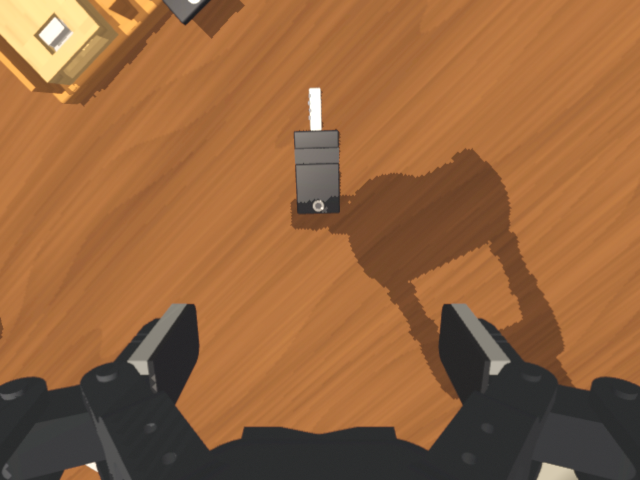

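The key lies straight below the camera, its head from image (296–340, 130–213) and its tip at (315,88). The empty tray shows top left. I'm working out the descent.

```bash
python3 -c "
from h import *
go((.450,-.010,.0),-.759)"
```

```text
shift mm [  4.3  -1.2 200.5] rotvec after [-0.     -0.0001 -0.0138]
```

Request:
drive_tool --increments '[{"tx": 4.3, "ty": -1.2, "tz": 0, "wx": 0, "wy": 0, "wz": -0.014, "jaw": 0.7}, {"tx": 0, "ty": 0, "tz": 45, "wx": 0, "wy": 0, "wz": 0, "jaw": 0.7}, {"tx": 0, "ty": 0, "tz": 45, "wx": 0, "wy": 0, "wz": 0, "jaw": 0.7}, {"tx": 0, "ty": 0, "tz": 45, "wx": 0, "wy": 0, "wz": 0, "jaw": 0.7}, {"tx": 0, "ty": 0, "tz": 40, "wx": 0, "wy": 0, "wz": 0, "jaw": 0.65}, {"tx": 0, "ty": 0, "tz": 15, "wx": 0, "wy": 0, "wz": 0, "jaw": 0.65}, {"tx": 0, "ty": 0, "tz": 7, "wx": 0, "wy": 0, "wz": 0, "jaw": 0.65}, {"tx": 0, "ty": 0, "tz": 3, "wx": 0, "wy": 0, "wz": 0, "jaw": 0.6}, {"tx": 0, "ty": 0, "tz": 0, "wx": 0, "wy": 0, "wz": 0, "jaw": 0.55}, {"tx": 0, "ty": 0, "tz": 0, "wx": 0, "wy": 0, "wz": 0, "jaw": 0.55}]' --grip_force 25

```text
time: 7.2
position: [0.4508, -0.0102, 0.0014]
ee_rot: [-2.917, 1.167, -0.003]
ft_force: [0.4, -0.6, 0.5]
gripper_width: 0.55
gripper_force: 0.0
```

```bash
python3 look.py pics/w3.png
```

```text
7.2 [ 0.45078034 -0.01018158  0.001387  ] [-0.29  0.18  2.09 -0.    0.87  2.04] [[0.724, -0.69, 0.002], [-0.69, -0.724, -0.001], [0.002, -0.001, -1.0]] [ 0.41019206 -0.58471703  0.5356711 ]
key_mid [319.5 260.7] 0.67 [ 0.4646 -0.0252  0.004 ]
key_tip [320.2  64.3] 0.93 [ 0.5128 -0.0713  0.004 ]
0.89 yaw -42.73260348866723 rear [ 0.43942675 -0.00248525] tip [ 0.51302938 -0.07048139] len 0.10020389615966002 w -0.01835947890175982 0.018161876740609185
```

View pics/w3.png

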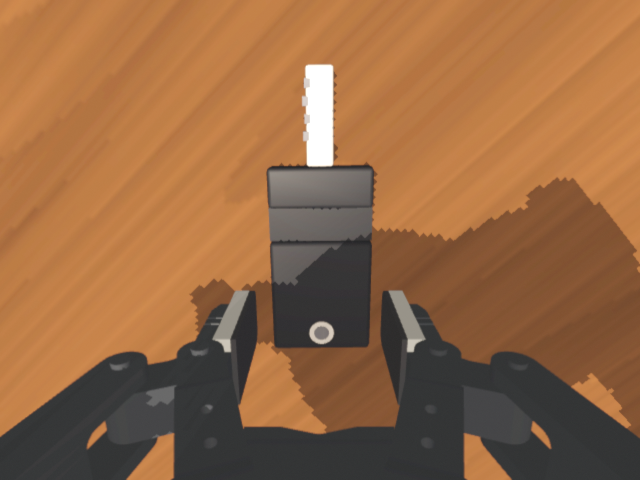

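The fingers straddle the rear of the head, aligned with it (head image 270–372, rear end at row 347). I'll go slightly lower, close, then lift.

Request:
drive_tool --increments '[{"tx": 0, "ty": 0, "tz": 2.0, "wx": 0, "wy": 0, "wz": 0, "jaw": 0.5}, {"tx": 0, "ty": 0, "tz": 0, "wx": 0, "wy": 0, "wz": 0, "jaw": 0.3}, {"tx": 0, "ty": 0, "tz": 0, "wx": 0, "wy": 0, "wz": 0, "jaw": 0.3}, {"tx": 0, "ty": 0, "tz": 0, "wx": 0, "wy": 0, "wz": 0, "jaw": 0.3}]' --grip_force 60

```text
time: 8.0
position: [0.4507, -0.0102, -0.0006]
ee_rot: [-2.917, 1.167, -0.002]
ft_force: [-1.8, 0.1, 7.6]
gripper_width: 0.397
gripper_force: 63.2
```

Request:
drive_tool --increments '[{"tx": 0, "ty": 0, "tz": -15, "wx": 0, "wy": 0, "wz": 0, "jaw": 0.3}, {"tx": 0, "ty": 0, "tz": -30, "wx": 0, "wy": 0, "wz": 0, "jaw": 0.3}, {"tx": 0, "ty": 0, "tz": -40, "wx": 0, "wy": 0, "wz": 0, "jaw": 0.3}, {"tx": 0, "ty": 0, "tz": -15, "wx": 0, "wy": 0, "wz": 0, "jaw": 0.3}]'

```text
time: 8.5
position: [0.4516, -0.0104, 0.1012]
ee_rot: [-2.916, 1.167, -0.008]
ft_force: [-0.3, -0.4, -0.1]
gripper_width: 0.396
gripper_force: 60.0
```

```bash
python3 - <<'E'
from h import *
cm=arm.camera_model("top")
im=cv2.imread("pics/top0.png")
# crop corners (crop scale 10/3, origin 220,150) back board top corners z=.052, tray top front corners z=.053
f=lambda x,y:(x*.3+220,y*.3+150)
for n,p,z in(("boardL",(241,42),.052),("boardR",(641,66),.052),("tray fl",(257,188),.053),("tray fr",(347,193),.053),("tray bl",(263,62),.053),("tray br",(352,66),.053),("t2 fl",(397,197),.053),("t3 fr",(604,208),.053)):
    print(n,px2w(cm,f(*p),z).round(4))
E
```

```text
boardL [0.7293 0.0651 0.052 ]
boardR [ 0.7091 -0.185   0.052 ]
tray fl [0.6347 0.0556 0.053 ]
tray fr [6.305e-01 4.000e-04 5.300e-02]
tray bl [0.7155 0.0513 0.053 ]
tray br [ 0.7118 -0.0042  0.053 ]
t2 fl [ 0.6274 -0.0302  0.053 ]
t3 fr [ 0.6183 -0.1571  0.053 ]
```

```bash
python3 -c "
from h import *
go((.532,.036,.1),-.0785)"
```

```text
shift mm [ 26.2 -89.1   1.5] rotvec after [-6.000e-04 -4.900e-03 -6.826e-01]
```

Request:
drive_tool --increments '[{"tx": 7, "ty": -22.3, "tz": 0, "wx": 0, "wy": 0, "wz": 0, "jaw": 0.3}, {"tx": 7, "ty": -22.3, "tz": 0, "wx": 0, "wy": 0, "wz": 0, "jaw": 0.3}, {"tx": 7, "ty": -22.3, "tz": 0, "wx": 0, "wy": 0, "wz": 0, "jaw": 0.3}, {"tx": 5.2, "ty": -22.2, "tz": 0, "wx": 0, "wy": 0, "wz": 0, "jaw": 0.3}, {"tx": 0, "ty": 0, "tz": 0, "wx": 0, "wy": 0, "wz": -0.1366, "jaw": 0.3}, {"tx": 0, "ty": 0, "tz": 0, "wx": 0, "wy": 0, "wz": -0.1366, "jaw": 0.3}, {"tx": 0, "ty": 0, "tz": 0, "wx": 0, "wy": 0, "wz": -0.1366, "jaw": 0.3}, {"tx": 0, "ty": 0, "tz": 0, "wx": 0, "wy": 0, "wz": -0.1366, "jaw": 0.3}, {"tx": 0, "ty": 0, "tz": 0, "wx": 0, "wy": 0, "wz": -0.1366, "jaw": 0.3}, {"tx": 0, "ty": 0, "tz": 0, "wx": 0, "wy": 0, "wz": 0, "jaw": 0.3}, {"tx": 0, "ty": 0, "tz": 0, "wx": 0, "wy": 0, "wz": 0, "jaw": 0.3}]'

```text
time: 9.88
position: [0.53, 0.0365, 0.098]
ee_rot: [-3.139, 0.126, 0.001]
ft_force: [-0.2, -0.3, -0.8]
gripper_width: 0.401
gripper_force: 60.0
```

```bash
python3 look.py pics/w4.png
```

```text
9.875 [0.53004151 0.03651143 0.09804339] [-0.16  0.19  1.84 -0.    1.11  1.49] [[0.997, -0.08, -0.001], [-0.08, -0.997, 0.0], [-0.001, -0.0, -1.0]] [-0.20084933 -0.2896662  -0.8424563 ]
key_mid [316.4 262.5] 0.74 [0.5135 0.0384 0.004 ]
key_tip [320.8  61. ] 0.82 [0.6281 0.0267 0.004 ]
slot [322.7  30.2] 0.93 [0.6367 0.0254 0.04  ]
0.6 yaw -4.638364041377576 rear [0.45532797 0.04147455] tip [0.62775347 0.02748532] len 0.17299206037532439 w -0.030786275601200692 0.0313852293651972
```

View pics/w4.png

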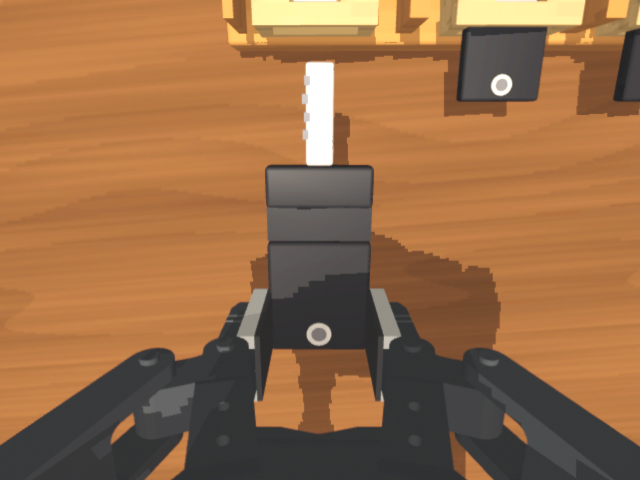

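The key sits squarely in the fingers (tip at image (320,62)). The tray's top front edge runs about (252,24)–(378,24), and the plinth edge goes from (228,45) to (640,50). I'll zoom in there to measure both.

```bash
python3 - <<'E'
import cv2
a=cv2.imread("pics/w4.png")[0:120,220:420]
cv2.imwrite("pics/w4c.png",cv2.resize(a,(800,480),interpolation=cv2.INTER_CUBIC))
E
```

```text
(no output)
```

View pics/w4c.png

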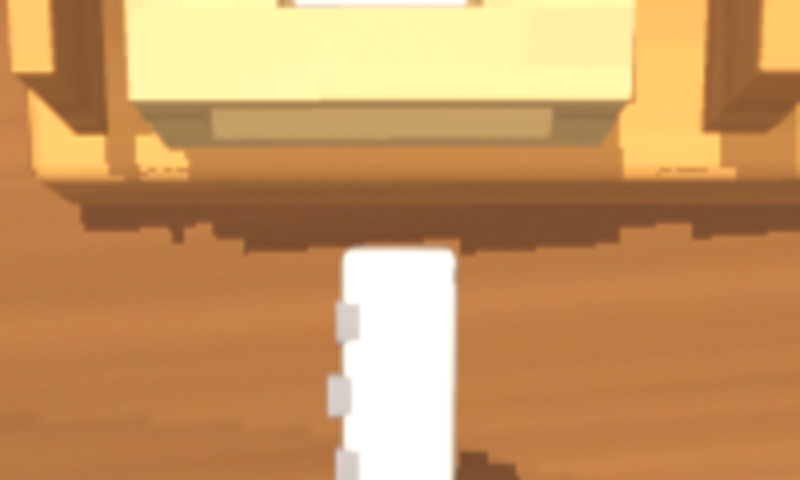

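```bash
python3 - <<'E'
from h import *
s=arm.state();cm=arm.camera_model("wrist");T=RM(s["ee_rot"]);zk=s["position"][2]+.0046
f=lambda x,y:(x/4+220-.4,y/4-.4)
def tl(n,p,z):
    P=px2w(cm,p,z);print(n,P.round(4),"tool mm",(T.T@(P-s["position"])*1000).round(1))
tl("trayL",f(128,100),.053);tl("trayR",f(632,100),.053)
tl("lipbotL",f(212,140),.0455);tl("lipbotR",f(552,140),.0455)
tl("plinthL",f(40,180),.022);tl("plinthR",(640,46),.022)
tl("blade L",f(344,250),zk+.0015);tl("blade R",f(456,250),zk+.0015)
tl("headFL",(266,167),zk+.004);tl("headFR",(373,167),zk+.004)
tl("headRL",(270,347),zk+.004);tl("headRR",(368,347),zk+.004)
E
```

```text
trayL [0.6393 0.0553 0.053 ] tool mm [107.1 -27.3  45.5]
trayR [0.6353 0.0028 0.053 ] tool mm [107.2  25.4  45.5]
lipbotL [0.6362 0.0476 0.0455] tool mm [104.6 -19.4  53. ]
lipbotR [0.6333 0.0106 0.0455] tool mm [104.6  17.8  53. ]
plinthL [0.6376 0.0713 0.022 ] tool mm [104.1 -43.2  76.5]
plinthR [ 0.6214 -0.1309  0.022 ] tool mm [103.9 159.7  76.5]
blade L [0.6171 0.033  0.1046] tool mm [86.7 -3.4 -6.1]
blade R [0.6164 0.0243 0.1046] tool mm [86.7  5.4 -6.1]
headFL [0.586  0.0487 0.1071] tool mm [ 54.5 -16.5  -8.6]
headFR [0.5833 0.0137 0.1071] tool mm [54.6 18.5 -8.6]
headRL [0.5195 0.0548 0.1071] tool mm [-12.3 -17.4  -8.6]
headRR [0.5166 0.0182 0.1071] tool mm [-12.3  19.3  -8.6]
```

```bash
python3 - <<'E'
from h import *
s=arm.state();cm=arm.camera_model("wrist");T=RM(s["ee_rot"]);p=s["position"]
for n,dz,pit in(("flat",0,0),("nose down 2deg",0,2),("2mm up",2,0)):
    out=[]
    for x,y,z in((66,0,1.5),(34,-18,4),(34,18,4),(20,-18,4),(8,-18,4),(8,18,4),(-34,-17,4),(-34,17,4)):
        a=np.radians(pit);xs,zs=(x+20)*np.cos(a)+z*np.sin(a)-20,z*np.cos(a)-(x+20)*np.sin(a)
        P=p+T@(np.array([20.3+xs,1+y,-4.6-dz-zs])/1000); out.append(w2px(cm,P)[0].round(1).tolist())
    print(n,out)
im=cv2.imread("pics/w4.png");g=cv2.cvtColor(im,cv2.COLOR_BGR2GRAY).astype(float)
def edge(row,a,b):
    d=np.diff(g[row-1:row+2].mean(0)[a:b]);return a+np.argmin(d)+.5,
for r in(172,185,200,225,250,275):
    v=g[r-1:r+2].mean(0);print(r,v[258:278].astype(int),v[362:382].astype(int))
print(g[150:176,280].astype(int),g[335:360,300].astype(int))
print(g[195:255,285].astype(int))
E
```

```text
flat [[319.6, 63.5], [264.5, 167.7], [374.4, 167.8], [266.0, 209.4], [267.2, 243.3], [371.4, 243.4], [273.8, 350.2], [364.5, 350.3]]
nose down 2deg [[319.6, 64.6], [265.2, 166.6], [373.7, 166.8], [266.5, 208.2], [267.6, 242.2], [371.1, 242.3], [273.6, 350.6], [364.7, 350.7]]
2mm up [[319.6, 62.7], [263.7, 168.4], [375.2, 168.6], [265.3, 210.8], [266.5, 245.1], [372.1, 245.2], [273.2, 353.2], [365.1, 353.3]]
172 [135 135 135 135 135 135 130  76  77 100 119 128 129 129 129 129 129 129
 128 129] [108 108 108 108 108 107 107 106 100  85  68  72 130 136 136 135 135 135
 135 135]
185 [134 134 134 133 134 133 130  94  70  76  96 114 115 115 115 115 115 115
 115 114] [101 100 100 100 100  99  99  98  84  69  64  90 123 127 127 127 127 127
 127 127]
200 [123 122 122 123 122 124 125 122  73  69  79  90  96  97  96  97  96  96
  96  96] [ 89  89  88  88  89  88  87  81  70  58  70 123 128 128 129 129 129 129
 129 129]
225 [135 134 134 134 134 134 134 134 132 108  96  95  95  95  95  94  95  95
  95  94] [ 88  88  87  88  87  87  87  87  92 118 139 141 141 141 140 141 140 140
 140 140]
250 [140 140 140 140 140 140 140 140 136 101  69  72  82  90  91  91  91  92
  91  91] [82 82 82 82 81 80 71 64 61 85 86 88 87 88 87 88 88 87 88 88]
275 [92 92 93 93 93 93 94 93 93 91 72 65 69 79 87 86 86 86 85 85] [52 52 51 51 50 47 44 54 89 92 93 93 92 92 92 92 91 91 92 91]
[141 144 143 141 141 140 138 137 137 136 135 136 136 130 103  54  46  59
  78  98 117 128 129 127 127 126] [47 48 47 49 48 47 47 49 48 48 47 47 49 52 72 89 93 94 96 97 96 94 91 89
 89]
[102 101  99  98  98  96  94  94  92  88  78  68  71  90 101 102 102 102
 100 100  99  98  98  98  98  96  97  96  97  95  96  95  95  94  95  94
  93  94  93  93  92  92  92  90  89  80  54  51  59  69  79  86  91  91
  91  91  91  91  91  90]
```

Key and rack are parallel, with the tray centre about 2 mm to the left. I'll shift, go down to slot height and look again.

Request:
drive_tool --increments '[{"tx": 0, "ty": -2, "tz": 10, "wx": 0, "wy": 0, "wz": 0, "jaw": 0.3}, {"tx": 0, "ty": 0, "tz": 20, "wx": 0, "wy": 0, "wz": 0, "jaw": 0.3}, {"tx": 0, "ty": 0, "tz": 20, "wx": 0, "wy": 0, "wz": 0, "jaw": 0.3}, {"tx": 0, "ty": 0, "tz": 12.6, "wx": 0, "wy": 0, "wz": 0, "jaw": 0.3}, {"tx": 6, "ty": 0, "tz": 0, "wx": 0, "wy": 0, "wz": 0, "jaw": 0.3}, {"tx": 0, "ty": 0, "tz": 0, "wx": 0, "wy": 0, "wz": 0, "jaw": 0.3}, {"tx": 0, "ty": 0, "tz": 0, "wx": 0, "wy": 0, "wz": 0, "jaw": 0.3}]'

```text
time: 11.05
position: [0.5374, 0.0379, 0.0368]
ee_rot: [3.139, -0.123, 0.003]
ft_force: [-0.7, -0.2, -0.7]
gripper_width: 0.403
gripper_force: 60.0
```

```bash
python3 - <<'E'
from h import *
s=arm.state();print(s["time"],s["position"],RM(s["ee_rot"]).round(4).tolist(),s["ft_force"])
im=arm.snapshot("wrist");cv2.imwrite("pics/w5.png",im)
cv2.imwrite("pics/w5c.png",cv2.resize(im[0:150,220:420],(800,600),interpolation=cv2.INTER_CUBIC))
E
```

```text
11.05 [0.53738417 0.03787461 0.0367582 ] [[0.9969, -0.0781, 0.0017], [-0.0781, -0.9969, -0.0003], [0.0017, 0.0002, -1.0]] [-0.74015634 -0.15368488 -0.70721927]
```

View pics/w5c.png

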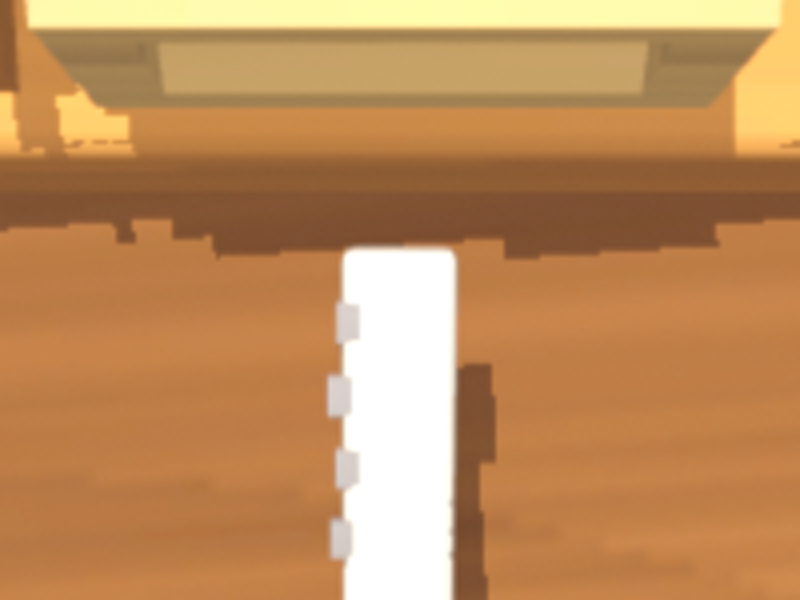

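The blade's axis (crop x≈399) lines up with the slot (tray top 28–780, slot patch 158–648, centre ≈404), within about 0.3 mm. I'll feed the blade in and bring the head close to the mouth.

Request:
drive_tool --increments '[{"tx": 8, "ty": 0.3, "tz": 1.0, "wx": 0, "wy": 0, "wz": 0, "jaw": 0.3}, {"tx": 10, "ty": 0, "tz": 0, "wx": 0, "wy": 0, "wz": 0, "jaw": 0.3}, {"tx": 10, "ty": 0, "tz": 0, "wx": 0, "wy": 0, "wz": 0, "jaw": 0.3}, {"tx": 8, "ty": 0, "tz": 0, "wx": 0, "wy": 0, "wz": 0, "jaw": 0.3}, {"tx": 3, "ty": 0, "tz": 0, "wx": 0, "wy": 0, "wz": 0, "jaw": 0.3}, {"tx": 0, "ty": 0, "tz": 0, "wx": 0, "wy": 0, "wz": 0, "jaw": 0.3}, {"tx": 0, "ty": 0, "tz": 0, "wx": 0, "wy": 0, "wz": 0, "jaw": 0.3}]'

```text
time: 11.98
position: [0.5752, 0.0347, 0.0348]
ee_rot: [-3.139, 0.123, 0.0]
ft_force: [1.0, 0.3, -0.7]
gripper_width: 0.397
gripper_force: 60.0
```

```bash
python3 - <<'E'
from h import *
s=arm.state();print(s["time"],s["position"],RM(s["ee_rot"]).round(4).tolist(),s["ft_force"],s["wrist_torque"])
im=arm.snapshot("wrist");cv2.imwrite("pics/w6.png",im)
cv2.imwrite("pics/w6c.png",cv2.resize(im[0:240,160:480],(800,600),interpolation=cv2.INTER_CUBIC))
E
```

```text
11.975 [0.57520299 0.03470879 0.03483614] [[0.9969, -0.0781, -0.0002], [-0.0781, -0.9969, 0.0], [-0.0002, -0.0, -1.0]] [ 1.02502242  0.33584108 -0.69341288] [ 0.00587661  0.01891428 -0.00889798]
```

View pics/w6c.png

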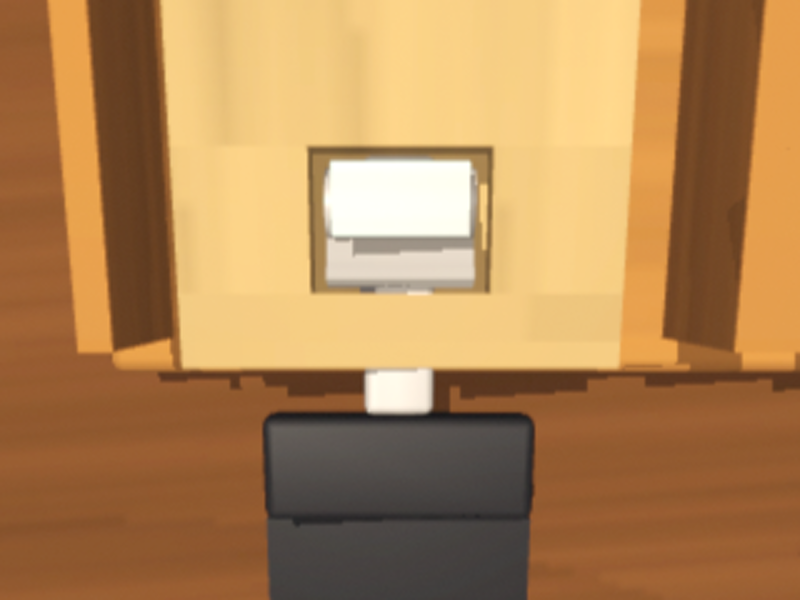

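The blade is in the slot, the head (crop 265–532) is centred on the tray (180–622) and about 6 mm short of the mouth. I'm continuing slowly.

Request:
drive_tool --increments '[{"tx": 3, "ty": 0.2, "tz": -0.3, "wx": 0, "wy": 0, "wz": 0, "jaw": 0.3}, {"tx": 3, "ty": 0, "tz": 0, "wx": 0, "wy": 0, "wz": 0, "jaw": 0.3}, {"tx": 2, "ty": 0, "tz": 0, "wx": 0, "wy": 0, "wz": 0, "jaw": 0.3}, {"tx": 2, "ty": 0, "tz": 0, "wx": 0, "wy": 0, "wz": 0, "jaw": 0.3}, {"tx": 2, "ty": 0, "tz": 0, "wx": 0, "wy": 0, "wz": 0, "jaw": 0.3}]'

```text
time: 12.65
position: [0.5873, 0.0335, 0.0351]
ee_rot: [-3.139, 0.123, 0.001]
ft_force: [-0.7, 0.4, -0.6]
gripper_width: 0.398
gripper_force: 59.9
```

Request:
drive_tool --increments '[{"tx": 2, "ty": 0, "tz": 0, "wx": 0, "wy": 0, "wz": 0, "jaw": 0.3}, {"tx": 2, "ty": 0, "tz": 0, "wx": 0, "wy": 0, "wz": 0, "jaw": 0.3}, {"tx": 2, "ty": 0, "tz": 0, "wx": 0, "wy": 0, "wz": 0, "jaw": 0.3}, {"tx": 2, "ty": 0, "tz": 0, "wx": 0, "wy": 0, "wz": 0, "jaw": 0.3}]'

```text
time: 13.15
position: [0.5953, 0.0329, 0.0351]
ee_rot: [-3.139, 0.123, 0.0]
ft_force: [-1.3, -0.3, -2.3]
gripper_width: 0.396
gripper_force: 59.9
```

Request:
drive_tool --increments '[{"tx": 2, "ty": 0, "tz": 0, "wx": 0, "wy": 0, "wz": 0, "jaw": 0.3}, {"tx": 2, "ty": 0, "tz": 0, "wx": 0, "wy": 0, "wz": 0, "jaw": 0.3}, {"tx": 2, "ty": 0, "tz": 0, "wx": 0, "wy": 0, "wz": 0, "jaw": 0.3}]'

```text
time: 13.52
position: [0.5986, 0.0328, 0.034]
ee_rot: [-3.139, 0.122, 0.011]
ft_force: [-10.5, -0.6, 0.9]
gripper_width: 0.401
gripper_force: 60.2
```

Request:
drive_tool --increments '[{"tx": 1.5, "ty": 0, "tz": 0, "wx": 0, "wy": 0, "wz": 0, "jaw": 0.3}, {"tx": 1.5, "ty": 0, "tz": 0, "wx": 0, "wy": 0, "wz": 0, "jaw": 0.3}, {"tx": 1, "ty": 0, "tz": 0, "wx": 0, "wy": 0, "wz": 0, "jaw": 0.3}]'

```text
time: 13.9
position: [0.6029, 0.0326, 0.0342]
ee_rot: [-3.139, 0.122, 0.009]
ft_force: [-6.6, 1.0, -0.8]
gripper_width: 0.401
gripper_force: 60.1
```

Request:
drive_tool --increments '[{"tx": 2, "ty": 0, "tz": 0, "wx": 0, "wy": 0, "wz": 0, "jaw": 0.3}, {"tx": 2, "ty": 0, "tz": 0, "wx": 0, "wy": 0, "wz": 0, "jaw": 0.3}, {"tx": 2, "ty": 0, "tz": 0, "wx": 0, "wy": 0, "wz": 0, "jaw": 0.3}, {"tx": 2, "ty": 0, "tz": 0, "wx": 0, "wy": 0, "wz": 0, "jaw": 0.3}]'

```text
time: 14.4
position: [0.6111, 0.0319, 0.0341]
ee_rot: [-3.139, 0.122, 0.009]
ft_force: [-7.7, 0.7, -0.5]
gripper_width: 0.399
gripper_force: 60.0
```

```bash
python3 - <<'E'
from h import *
s=arm.state();print(s["time"],s["position"],RM(s["ee_rot"]).round(4).tolist(),s["ft_force"],s["wrist_torque"])
im=arm.snapshot("wrist");cv2.imwrite("pics/w7.png",im)
E
```

```text
14.4 [0.61108484 0.03189365 0.03412379] [[0.9969, -0.0779, -0.0055], [-0.0779, -0.997, 0.0007], [-0.0055, -0.0002, -1.0]] [-7.65821571  0.67160612 -0.48374297] [8.28894535e-02 1.20438976e+00 1.16241137e-03]
```

View pics/w7.png

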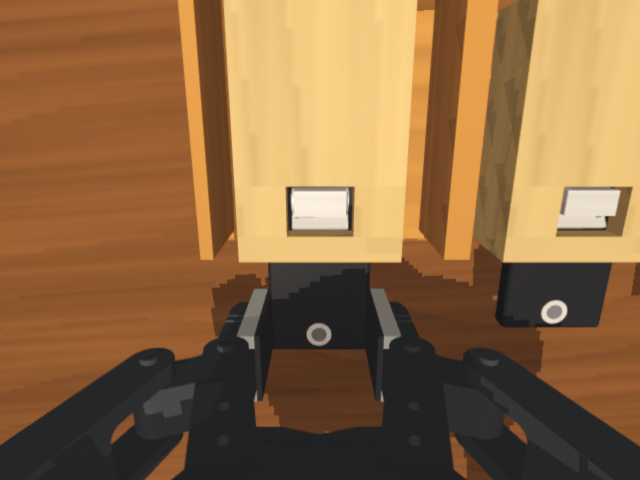

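The key is in straight and has not slipped (rear at row 348). Its neighbour's rear is at row 327, so about 8 mm remain.

Request:
drive_tool --increments '[{"tx": 2, "ty": 0, "tz": 0, "wx": 0, "wy": 0, "wz": 0, "jaw": 0.3}, {"tx": 2, "ty": 0, "tz": 0, "wx": 0, "wy": 0, "wz": 0, "jaw": 0.3}, {"tx": 1, "ty": 0, "tz": 0, "wx": 0, "wy": 0, "wz": 0, "jaw": 0.3}]'

```text
time: 14.82
position: [0.618, 0.0312, 0.0347]
ee_rot: [-3.139, 0.123, 0.001]
ft_force: [0.6, 0.8, -4.6]
gripper_width: 0.397
gripper_force: 60.0
```

Request:
drive_tool --increments '[{"tx": 1, "ty": 0, "tz": 0, "wx": 0, "wy": 0, "wz": 0, "jaw": 0.3}, {"tx": 1, "ty": 0, "tz": 0, "wx": 0, "wy": 0, "wz": 0, "jaw": 0.3}]'

```text
time: 15.08
position: [0.62, 0.0309, 0.035]
ee_rot: [3.139, -0.123, -0.001]
ft_force: [-4.0, -0.6, -3.0]
gripper_width: 0.401
gripper_force: 60.0
```

It clicked. Now I'm feeling for the hard stop.

Request:
drive_tool --increments '[{"tx": 1, "ty": 0, "tz": 0, "wx": 0, "wy": 0, "wz": 0, "jaw": 0.3}, {"tx": 0, "ty": 0, "tz": 0, "wx": 0, "wy": 0, "wz": 0, "jaw": 0.3}]'

```text
time: 15.32
position: [0.6201, 0.0309, 0.0347]
ee_rot: [3.139, -0.123, -0.005]
ft_force: [-6.0, 0.0, -2.5]
gripper_width: 0.395
gripper_force: 60.1
```

Request:
drive_tool --increments '[{"tx": 0.7, "ty": 0, "tz": 0, "wx": 0, "wy": 0, "wz": 0, "jaw": 0.3}, {"tx": 0, "ty": 0, "tz": 0, "wx": 0, "wy": 0, "wz": 0, "jaw": 0.3}]'

```text
time: 15.58
position: [0.6201, 0.0309, 0.0346]
ee_rot: [3.139, -0.122, -0.007]
ft_force: [-8.9, 1.0, -0.2]
gripper_width: 0.399
gripper_force: 60.3
```

Position holds at x=0.620 while the force builds, so it is at the stop: about 38 mm deep, as expected. I'll unload, open a little and look.

Request:
drive_tool --increments '[{"tx": -1.3, "ty": 0, "tz": 0, "wx": 0, "wy": 0, "wz": 0, "jaw": 0.3}, {"tx": 0, "ty": 0, "tz": 0, "wx": 0, "wy": 0, "wz": 0, "jaw": 0.45}, {"tx": 0, "ty": 0, "tz": 0, "wx": 0, "wy": 0, "wz": 0, "jaw": 0.55}, {"tx": 0, "ty": 0, "tz": 0, "wx": 0, "wy": 0, "wz": 0, "jaw": 0.55}, {"tx": 0, "ty": 0, "tz": 0, "wx": 0, "wy": 0, "wz": 0, "jaw": 0.55}]'

```text
time: 16.2
position: [0.6211, 0.0309, 0.0356]
ee_rot: [3.139, -0.123, 0.002]
ft_force: [-0.8, 0.4, -0.4]
gripper_width: 0.551
gripper_force: 0.0
```

```bash
python3 - <<'E'
from h import *
s=arm.state();print(s["time"],s["position"],s["ft_force"])
im=arm.snapshot("wrist");cv2.imwrite("pics/w8.png",im)
E
```

```text
16.2 [0.62111916 0.0308511  0.0355604 ] [-0.84193375  0.44925702 -0.38230909]
```

View pics/w8.png

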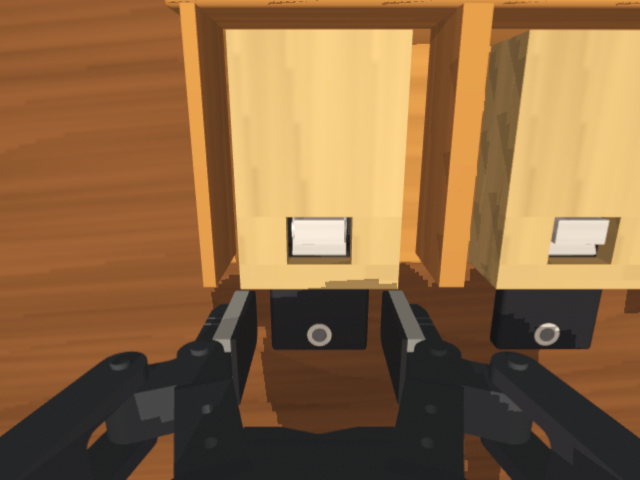

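The key's rear end (row 348) is level with the neighbour's (row 347), so it is home, and both fingers are clear of it. I'm retreating upward.

Request:
drive_tool --increments '[{"tx": 0, "ty": 0, "tz": -15, "wx": 0, "wy": 0, "wz": 0, "jaw": 0.55}, {"tx": 0, "ty": 0, "tz": -35, "wx": 0, "wy": 0, "wz": 0, "jaw": 0.55}, {"tx": -10, "ty": 0, "tz": -45, "wx": 0, "wy": 0, "wz": 0, "jaw": 0.55}, {"tx": -20, "ty": 0, "tz": -30, "wx": 0, "wy": 0, "wz": 0, "jaw": 0.55}, {"tx": 0, "ty": 0, "tz": 0, "wx": 0, "wy": 0, "wz": 0, "jaw": 0.55}]'

```text
time: 16.88
position: [0.5924, 0.0331, 0.1645]
ee_rot: [3.138, -0.122, 0.011]
ft_force: [0.1, -0.2, 0.1]
gripper_width: 0.553
gripper_force: 0.0
```

```bash
python3 - <<'E'
from h import *
s=arm.state();print(s["time"],s["position"],s["ft_force"])
im=arm.snapshot("wrist");cv2.imwrite("pics/w9.png",im)
E
```

```text
16.875 [0.5923815  0.0331355  0.16448732] [ 0.13268815 -0.22595754  0.07446377]
```

View pics/w9.png

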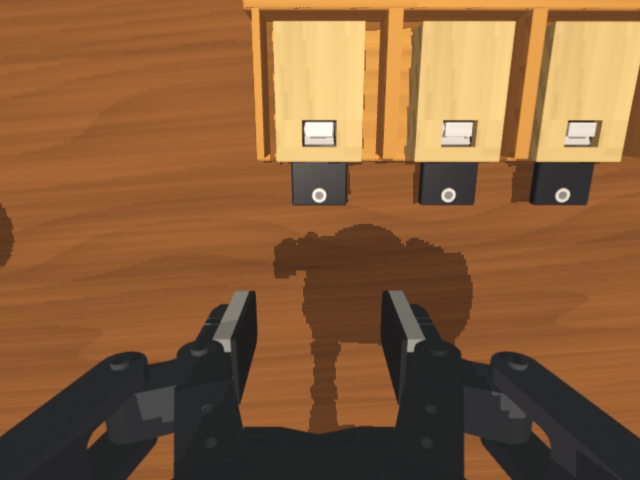

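All three heads stick out equally (rear ends at row ≈205), and the gripper is clear.

```bash
python3 -c "
from workcell import arm
print(arm.hand_in())"
```

```text
the job is handed in; nothing more can be done
None
```

The key is fully home in the empty slot: it clicked past the clip, reached the stop and was released. The gripper is clear, and the job was handed in at about 17 s.

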